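# Press a bushing home with the ratchet press and let the rail down

## Robot

A 7-joint arm with a two-finger parallel gripper is mounted at the origin on a cart in front of the work surface, level with it; the furniture and walls round the work are solid. World frame = base frame: x ahead of the robot, y to its left, z up, the work surface at z = 0. Lengths are in m, angles in rad, forces in N, time in s.
With the tool pointing down it reaches from about 0.35 to 0.9 m from the base axis. Payload 8.1 kg.
Tool frame: the origin (TCP) lies midway between the tips of the shut fingers; the grasp point (between the pads) lies 19 mm behind it; z points along the fingers, y is the line along which they close (so a half turn about z gives the same grasp; the last joint's range is limited). The gripper opens to 92 mm and grips with 3 to 60 N. Pads are 19 mm wide; open, the fingers measure 130 mm over their backs; the gripper's body (75 mm by 190 mm) begins 47 mm behind the grasp point.
Start: joints at [1.071, 0.434, 0.025, 1.573, -0.012, 1.134, -0.075], TCP at [0.242, -0.576, 0.227] pointing down, gripper open.
Joint ranges: [-2.62, 2.62], [-0.44, 2.09], [-1.27, 1.32], [0.08, 2.57], [-1.32, 4.46], [0.12, 2], [-2.74, 2.74]. Speed limits (rad/s): [2.22, 2.22, 3.01, 3.01, 3.14, 3.14, 3.14].

## Interface

Orientations are given as a unit quaternion [w, x, y, z].
In Python, from rig import status, snapshot, camera_model, finish_job, regions_of, mark_of gives the robot as it stands. The module is installed in compiled form; this text tells all that it offers.
- The arm moves only by the shell command python3 -m jog 'ROWS' [FORCE]. ROWS is JSON, a list of rows, each a list of 3 entries, a list of its own where there are three numbers: the shift along the tool's x, y, z in cm, then the turn, a rotation vector about the tool's x, y, z in rad, then the opening, from 0 (shut) to 1 (fully open). A call has 1 to 10 rows; each row is the pose to reach, as a shift and turn from the pose commanded when the call began, along the tool's axes at that moment; what a row does not reach only later rows make up. A row lasts 1/8 s, in which the tool goes at most 62.5 mm and 10.7 degrees, less where a joint would pass 70% of its speed; a pose out of reach is approached as far as the arm can. A call with a gripper value outside its range is refused whole. The fingers move at their own pace and stop on an object; FORCE is the grip in N (left out, the last holds). Time passes only in rows, so rows that repeat a pose let the fingers close. It gives the time, the measured TCP pose, the force, the opening and the grip force at its end, in the units of the state.
- status.read_state(): the state, without advancing time (a new reading comes with each control period).
- snapshot(name): name is "side" or "top" or "wrist"; returns (picture, depth): 400x640x3 uint8, red, green, blue; 400x640 float32, m along the optical axis (not along the pixel's ray), 0 where there is no reading.
- camera_model(name): a dict with "intrinsics" (3x3 intrinsics, pixels), "k1" (the pictures are not rectified: a ray, as slopes to the right and down, at radius r is drawn at 1 + k1 r^2 times it, then the intrinsics apply), "R" (3x3) and "t" (3): a world point X has camera coordinates R X + t; the wrist camera has in their place "tool_from_camera" (4x4, takes a point from camera to tool coordinates, whose origin is the TCP and whose axes are the flange's). Camera axes: x right, y down, z forward; pixel columns grow to the right and rows downward; lengths in m; the calibration is good to about 2 mm. A picture is of the moment at which its call begins: read the wrist's pose just before it. camera_model takes no time and is no camera call.
- finish_job(): hands the job in; it is judged then, once.
Trained networks look in the newest picture that a camera, given by its name, has taken for a name from the list of things; names that differ only in an ending like _2 or _b are one class to them, and where a whole thing is asked for, a point or a joint stands for the part that bears it (a point fixed in the world has none). Each returns a list of dicts, best first, with "score" (0 to 1); they miss things now and then, are a little off and sometimes report something else, mostly with a low value. They report only what shows in the picture. A call takes as long as a camera call.
- regions_of(label, camera): "region" (400x640 bool, what is visible of it) and "extent" ([left, top, width, height] as shares, 0 to 1, of the picture: columns of its width, rows of its height, round what is visible of it).
- mark_of(label, camera): "position" ([row, column] as shares, 0 to 1, of the picture: columns of its width, rows of its height: a listed point, or the origin of a listed thing).
The state is a dict: "clock": time; "qpos": joint angles; "joint_vel": joint speeds; "effort": joint torques, N m; "tcp_pos": TCP position; "tool_rot": TCP orientation; "contact_force": force on the tool from outside, world axes, zero at the start; "ft_torque": the same for the moment, N m; "width": finger opening in m; "grasp_force": force on a finger pad.
Only numpy, scipy, OpenCV 4.12 (cv2) and the standard library are available. Lean on these libraries where they do the work, as an engineer would, in place of code of your own. Each camera call takes 0.05 s, during which the arm holds its last target. There are 200 camera calls.

## Task

Lift the ratchet press's rail by its T-handle, clicking up tooth by tooth, until the pad on its arm pushes the bushing fully home in the crosshead; keep it pressed there for a second with about 15 N on the bushing, never over 22 N. Then let go of the handle and hold the pawl's paddle down, with no more than 20 N, until the rail has sunk right to the bottom. Let go, and leave the tape measure, drill bit case and sanding block where they lie.

Things in the scene. Friction and masses are not known exactly. Their poses are not given: they have to be found in the camera images.
- stand: Grey press frame bolted to the bench; origin on the bench under the rail, x to its back (robot's side is -x at yaw 0), y to its left, z up. Base plate 130 x 300 x 12 mm, y -115 to +185 mm. A toothed steel rail slides straight up and down at the origin, in a guide column 112 mm high.
- post_top (a point): Top of the frame's round post, stand y = +160 mm, 225 mm high. A steel crosshead (14 mm thick, x -25 to +25 mm, y from 65 mm to the post) is clamped on it at a height that differs by 18 mm and is not reported; it holds the bushing over the pad: a round pad, 24 mm wide, on a short stiff spring, facing up on the end of the rail's side arm at stand y = +95 mm.
- rail (a joint): Rail height, m: 0 down on its stop, 0.060 top stop. A sprung pawl drops under each 9 mm tooth and lets the rail up but not down (let go, it sinks back at most 9 mm). Rail with arm weighs 3 to 5 N; lifting takes besides a few N of pawl clicks, rising and falling with each tooth, and 0.1 N per mm/s for an oil damper. With the pawl held off it sinks by itself at 20 to 45 mm/s.
- handle (a point): Middle of the rail's T-handle, a dark round bar 16 mm thick, 60 mm long along the stand's y, level; 198 mm above the bench with the rail down; it rises with the rail. Can be gripped across (along the stand's x) from above.
- bushing: Brass flanged bushing (flange 25 mm diameter, 4 mm thick) hanging part-way out of the crosshead's underside over the pad; origin at the middle of the flange's underside. The rail's pad meets it 14 to 41 mm up; it then goes up 7 to 16 mm (how far is not known beforehand) until the flange stops hard against the crosshead. About 4 N moves it, and it stays where it is pushed.
- pawl: Pawl on the right (stand -y) side of the rail; origin on its pivot, 60 mm above the bench at stand y = -26 mm. Its nose stands in the rail's teeth; its tail reaches out to -y and ends in a paddle. Pushing the paddle down swings the nose out of the teeth; it is clear once the paddle is 15 to 20 mm down, with a hard stop 27 mm down. It takes 1 to 5 N and springs back when let go.
- paddle (a point): Middle of the top face of the pawl's paddle, a dark 28 x 36 mm plate, 88 mm above the bench at stand y = -132 mm at rest; it moves down as pressed.
- tape_measure: Yellow and black tape measure, 38 x 80 x 67 mm, stands behind the press; origin under its middle. To be left alone.
- bit_box: Red and black drill bit case, 48 x 100 x 32 mm, lies behind the press; origin under its middle. To be left alone.
- sanding_block: Cork-brown sanding block, 62 x 111 x 35 mm, lies to the right of the press, near the bench edge; origin under its middle. To be left alone.

How it is judged:
On the way:
1. the bushing has gone up (by at least 6.5 mm) and is kept pressed home with 10 to 22 N for half a second (distance of bushing from where it was at the start of the episode above 0.0065 m and contact force between bushing and anything else above 10 N), for 0.5 s.
At the end, for the whole second after the job is handed in: The rail is at rest right down on its stop (within 3 mm) and the bushing has stayed up in the crosshead where it was pressed (at least 6.5 mm above its start) (value of joint rail below 0.003 m and velocity of joint rail between -0.005 and 0.005 m/s and distance of bushing from where it was at the start of the episode above 0.0065 m); the robot touches nothing.
It fails at once if the bushing is pressed with more than 22 N (contact force between bushing and anything else above 22 N).
It fails at once if the robot pushes on the pawl with more than 20 N (contact force between any of the fingers, the arm and pawl above 20 N).
It fails at once if the tape measure is moved by more than 30 mm (distance of tape_measure from where it was at the start of the episode above 0.03 m).
It fails at once if the drill bit case is moved by more than 30 mm (distance of bit_box from where it was at the start of the episode above 0.03 m).
It fails at once if the sanding block is moved by more than 30 mm (distance of sanding_block from where it was at the start of the episode above 0.03 m).
It also fails if it takes over 64 s, if anything falls off the work surface, if the arm or the gripper's body presses on something with over 40 N, if the wrist force passes 120 N, or if a joint passes its speed limit or range.

## Working session

There is one attempt and no reset: what is moved stays moved. The work goes in short steps, Python scripts to look and compute and a shell command to move; the robot and the scene stay as the last step left them, time stands still between calls to the robot, and variables do not carry over. Pictures are saved under pics/ and viewed, at most 10 in all, crops included, and the job is handed in when it is done.

```bash
mkdir -p pics
cat > h.py <<'E'
import numpy as np, cv2
from rig import *
from scipy.spatial.transform import Rotation as Rn
def ray(cm,u,v):
    K=np.array(cm["intrinsics"]);k1=cm["k1"]
    p=np.array([(u-K[0,2])/K[0,0],(v-K[1,2])/K[1,1]]);q=p.copy()
    for _ in range(20): q=p/(1+k1*(q@q))
    return np.array([q[0],q[1],1.])
def world(cm,u,v,d):
    return np.array(cm["R"]).T@(ray(cm,u,v)*d-np.array(cm["t"]))
def atz(cm,u,v,z):
    R=np.array(cm["R"]);c=-R.T@np.array(cm["t"]);r=R.T@ray(cm,u,v)
    return c+r*(z-c[2])/r[2]
def dep(d,u,v):
    w=d[int(v)-2:int(v)+3,int(u)-2:int(u)+3];w=w[w>0];return float(np.median(w)) if w.size else 0
E
python3 - <<'E'
from h import *
s=status.read_state();print({k:np.round(v,3) for k,v in s.items()})
np.set_printoptions(precision=4,suppress=True)
for c in ["side","top"]:
    p,d=snapshot(c);cv2.imwrite(f"pics/{c}0.png",p[:,:,::-1]);cm=camera_model(c)
    print(c,"campos",-np.array(cm["R"]).T@np.array(cm["t"]))
    for l in ["stand","post_top","handle","bushing","pawl","paddle","tape_measure","bit_box","sanding_block"]:
        for m in mark_of(l,c)[:1]:
            v,u=m["position"][0]*400,m["position"][1]*640
            dd=dep(d,u,v);print(l,round(m["score"],2),round(u,1),round(v,1),world(cm,u,v,dd) , {"post_top":atz(cm,u,v,.225),"handle":atz(cm,u,v,.198),"paddle":atz(cm,u,v,.088)}.get(l,atz(cm,u,v,0)))
E
```

```text
{'clock': np.float64(0.0), 'qpos': array([ 1.071,  0.435,  0.025,  1.574, -0.012,  1.134, -0.075]), 'joint_vel': array([0.001, 0.002, 0.001, 0.   , 0.001, 0.001, 0.   ]), 'effort': array([-1.0000e-03, -6.6786e+01,  9.8400e-01, -3.1446e+01, -6.1000e-02,
        4.3000e-02,  0.0000e+00]), 'tcp_pos': array([ 0.241, -0.576,  0.226]), 'tool_rot': array([-0.001,  0.98 ,  0.197, -0.   ]), 'contact_force': array([ 0.691,  0.545, -0.178]), 'ft_torque': array([ 0.014, -0.021,  0.003]), 'grasp_force': np.float64(0.0), 'width': np.float64(0.092)}
side campos [0.4934 1.6209 0.7252]
stand 0.91 339.2 249.2 [0.4748 0.3745 0.0254] [0.4741 0.3292 0.    ]
post_top 0.63 326.2 200.3 [0.5081 0.4185 0.1923] [0.5072 0.4922 0.225 ]
handle 0.63 336.7 189.6 [0.4808 0.3635 0.1985] [0.4807 0.3622 0.198 ]
paddle 0.45 344.1 204.5 [0.4574 0.2158 0.0884] [0.4574 0.2149 0.088 ]
tape_measure 0.79 303.9 230.9 [0.5779 0.2506 0.0189] [0.5802 0.2139 0.    ]
bit_box 0.59 285.7 258.9 [0.6174 0.4339 0.0304] [0.6228 0.382  0.    ]
sanding_block 0.83 366.9 214.6 [0.3838 0.147  0.0215] [0.3804 0.1019 0.    ]
top campos [0.2735 0.308  1.5162]
stand 0.65 314.8 230.5 [0.4649 0.3397 0.1104] [0.48   0.3422 0.    ]
handle 0.74 318.6 221.4 [0.476  0.3276 0.203 ] [0.4768 0.3276 0.198 ]
bushing 0.6 281.8 221.1 [0.48   0.4242 0.1918] [0.5099 0.441  0.    ]
pawl 0.64 327.7 228.8 [0.4753 0.3039 0.0668] [0.4846 0.3037 0.    ]
paddle 0.78 364.4 230.9 [0.4649 0.2008 0.0876] [0.4649 0.2008 0.088 ]
tape_measure 0.95 358.7 195.0 [0.5725 0.2127 0.0667] [0.5863 0.2083 0.    ]
bit_box 0.69 295.0 184.6 [0.6139 0.399  0.0333] [0.6216 0.4011 0.    ]
sanding_block 0.72 401.3 264.3 [0.3739 0.0941 0.036 ] [0.3763 0.0889 0.    ]
```

Run:
```python
import cv2
a=cv2.imread("pics/side0.png")[150:290,240:420];b=cv2.imread("pics/top0.png")[140:300,230:430]
a=cv2.resize(a,None,fx=3,fy=3,interpolation=2);b=cv2.resize(b,None,fx=3.6,fy=3.6,interpolation=2)
cv2.imwrite("pics/sidec.png",a);cv2.imwrite("pics/topc.png",b)
```

```text
(no output)
```

View pics/topc.png

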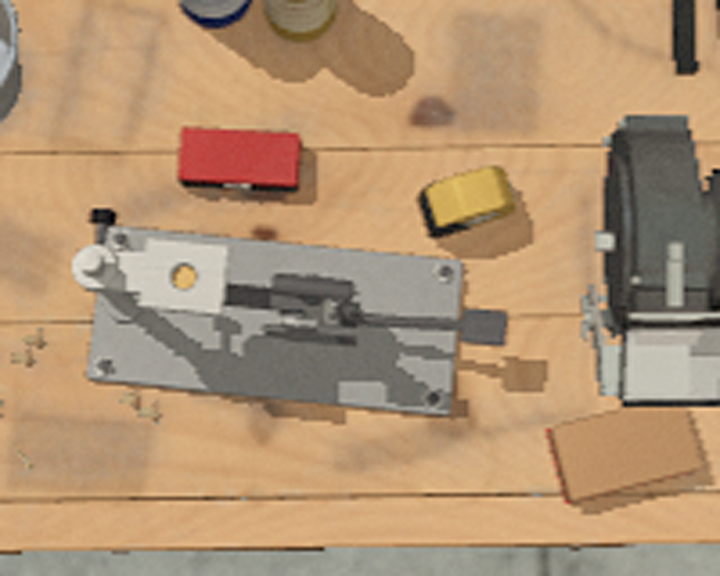

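View pics/sidec.png

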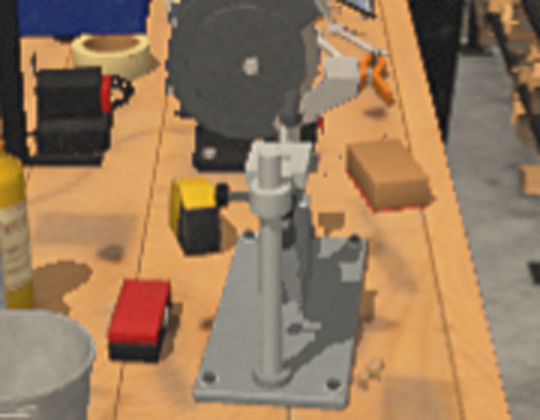

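The top crop shows the handle at about (313,290), the paddle at (484,327), the bushing at (184,277) and the post at (93,265). There is also a big machine right of the paddle. The side crop confirms the stand is slightly yawed. I'll check the surroundings for the approach path.

View pics/top0.png

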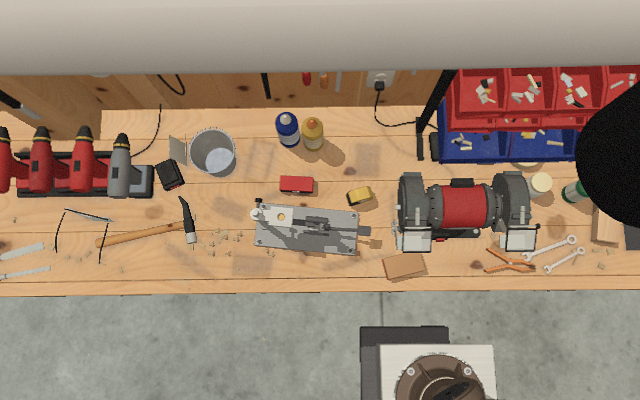

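Run:
```python
from h import *
np.set_printoptions(precision=4,suppress=True)
p,d=snapshot("top");cm=camera_model("top")
P={(u,v):world(cm,u,v,d[v,u]) for v in range(400) for u in range(640) if d[v,u]>0}
uv=np.array(list(P));W=np.array(list(P.values()))
# height map of obstacles: max z in 0.1 m cells
print("x rows 0..0.9, y cols -0.8..0.7")
for x in np.arange(0,.9,.1):
    print(round(x,1),[ (int(100*W[m,2].max()) if (m:=(abs(W[:,0]-x-.05)<.05)&(abs(W[:,1]-y-.05)<.05)).any() else -9) for y in np.arange(-.8,.7,.1)])
# local: handle points
m=(abs(W[:,0]-.475)<.05)&(abs(W[:,1]-.33)<.05)&(W[:,2]>.185)&(W[:,2]<.22)
q=W[m];print("handle",len(q),q.mean(0),q.min(0),q.max(0));c=q-q.mean(0);print(np.linalg.svd(c)[2][0])
m=(abs(W[:,0]-.465)<.05)&(abs(W[:,1]-.2)<.04)&(W[:,2]>.075)&(W[:,2]<.1)
q=W[m];print("paddle",len(q),q.mean(0),q.min(0),q.max(0))
m=(abs(W[:,0]-.49)<.06)&(abs(W[:,1]-.44)<.09)&(W[:,2]>.12)
q=W[m];print("cross/post",len(q),q.mean(0),q.min(0),q.max(0)); print(np.histogram(q[:,2],bins=np.arange(.12,.25,.01)))
m=(abs(W[:,0]-.48)<.12)&(abs(W[:,1]-.34)<.2)&(W[:,2]>.006)&(W[:,2]<.018)
q=(W[m][:,:2]*1e3).astype(np.float32);print("plate",cv2.minAreaRect(q))
for x in (.3,.4,.5,.6):
  m=(abs(W[:,0]-x-.05)<.05)&(W[:,2]>.05)&(W[:,1]<.17);print(x,W[m].min(0) if m.any() else 0,W[m].max(0) if m.any() else 0)
```

```text
x rows 0..0.9, y cols -0.8..0.7
0.0 [-69, -69, -69, -70, -70, -70, 1, 34, 34, 2, -69, -69, -69, -70, -70]
0.1 [-70, -69, -70, -69, -70, -69, 1, 2, 2, 1, -69, -70, -69, -69, -69]
0.2 [-70, -3, 0, 0, 0, 0, -69, -70, -1, -5, 146, 146, -1, -1, -70]
0.3 [-70, -70, 1, 1, 1, 21, 21, 1, 21, 133, 1, 1, 1, 1, 1]
0.4 [-9, -9, 8, 4, 1, 25, 25, 21, 25, 25, 9, 21, 23, 22, 3]
0.5 [-9, -9, 4, 11, 12, 24, 25, 22, 25, 25, 7, 19, 23, 22, 1]
0.6 [-9, -9, -9, 9, 42, 42, 42, 42, 42, 20, 1, 4, 4, 13, 12]
0.7 [-9, -9, -9, 41, 44, 44, 44, 44, 44, 1, 1, 19, 46, 12, 46]
0.8 [-9, -9, -9, -9, -9, -9, -9, 1, 39, 25, 23, 18, 1, 0, 1]
handle 147 [0.4807 0.3339 0.2037] [0.4709 0.3056 0.1859] [0.4921 0.363  0.2127]
[-0.1235 -0.9923 -0.0026]
paddle 147 [0.4668 0.2072 0.0873] [0.4529 0.1846 0.0777] [0.4795 0.2385 0.0947]
cross/post 863 [0.4944 0.4371 0.1862] [0.465  0.3521 0.1207] [0.5426 0.508  0.2308]
(array([ 84,  23,   0,   0,   1,   5, 173, 495,  38,   5,  37,   2]), array([0.12, 0.13, 0.14, 0.15, 0.16, 0.17, 0.18, 0.19, 0.2 , 0.21, 0.22,
       0.23, 0.24]))
plate ((481.8055419921875, 339.51007080078125), (398.2345886230469, 239.40565490722656), 89.40919494628906)
0.3 [ 0.3054 -0.2179  0.2044] [0.4    0.17   1.2879]
0.4 [ 0.4    -0.5646  0.05  ] [0.5    0.1284 0.2575]
0.5 [ 0.5    -0.4293  0.0501] [0.6    0.1234 0.2581]
0.6 [ 0.6    -0.403   0.0517] [0.7    0.1089 0.4222]
```

The full view shows the bench grinder at (465,210), top z about 0.26, between the arm and the press. I'll pass over it at z of about 0.42.

```bash
cat >> h.py <<'E'
def plan(*wps):
    "wps: (x,y,z,toolY_heading). prints shift cm and rotvec in present tool axes (tool kept vertical)"
    s=status.read_state();w,x,y,z=s["tool_rot"];R=Rn.from_quat([x,y,z,w]);p=np.array(s["tcp_pos"])
    ty=R.as_matrix()[:,1];print("t",round(s["clock"],2),"p",np.round(p,4),"toolY heading",round(np.arctan2(ty[1],ty[0]),3),"F",np.round(s["contact_force"],2))
    for X,Y,Z,h in wps:
        yv=np.array([np.cos(h),np.sin(h),0]);zv=np.array([0,0,-1.]);T=np.column_stack([np.cross(yv,zv),yv,zv])
        print(np.round(R.inv().apply(np.array([X,Y,Z])-p)*100,2),np.round((R.inv()*Rn.from_matrix(T)).as_rotvec(),3))
E
python3 - <<'E'
from h import *
cm=camera_model("top");pl=atz(cm,306.6,228.5,.012)
po=atz(cm,255.8,213.6,.225)
print("plate c",pl,"->origin",pl-.035*np.array([.11,.994,0]),"post",po,"->",po-.16*np.array([.11,.994,0]))
plan((.3,-.5,.42,-1.0),(.40,-.2,.42,-.7),(.42,.05,.42,-.4),(.44,.22,.42,-.11),(.47,.33,.36,-.11))
E
```

```text
plate c [0.4847216  0.36623837 0.012     ] ->origin [0.4808716  0.33144837 0.012     ] post [0.49522665 0.4879821  0.225     ] -> [0.47762665 0.3289421  0.225     ]
t 1.05 p [ 0.2415 -0.5764  0.2267] toolY heading -1.174 F [-1.23 -0.21  0.48]
[  8.35  -4.79 -19.33] [-0.    -0.    -0.174]
[ 29.16 -28.6  -19.33] [-0.    -0.    -0.474]
[ 40.67 -50.88 -19.33] [-0.    -0.    -0.774]
[ 49.08 -65.79 -19.32] [-0.    -0.    -1.064]
[ 56.1  -74.78 -13.32] [-0.    -0.    -1.064]
```

```bash
python3 -m jog '[[[0,0,-6],[0,0,0],1],[[0,0,-12],[0,0,0],1],[[2,-1,-18],[0,0,-0.05],1],[[6,-3,-19.3],[0,0,-0.1],1],[[10,-8,-19.3],[0,0,-0.2],1],[[14,-12,-19.3],[0,0,-0.3],1],[[18,-16,-19.3],[0,0,-0.4],1],[[22,-20.5,-19.3],[0,0,-0.45],1],[[25.5,-24.5,-19.3],[0,0,-0.5],1],[[29,-28.5,-19.3],[0,0,-0.55],1]]'; python3 -c "
from h import *
plan((.42,.05,.42,-.4),(.44,.22,.42,-.11),(.479,.33,.36,-.11))"
```

```text
clock: 2.3
tcp_pos: [0.3991, -0.1997, 0.42]
tool_rot: [0.0, 0.89, 0.457, 0.0]
contact_force: [0.2, 0.2, 0.3]
width: 0.0918
grasp_force: 0.0
t 2.3 p [ 0.3991 -0.1997  0.42  ] toolY heading -0.622 F [0.16 0.23 0.29]
[ 2.151e+01 -1.286e+01 -1.000e-02] [ 0.001  0.    -0.222]
[ 3.648e+01 -2.114e+01 -2.000e-02] [ 0.001  0.    -0.512]
[ 47.7  -24.39   5.97] [ 0.001  0.    -0.512]
```

```bash
python3 -m jog '[[[5,-3,0],[0,0,-0.05],1],[[10,-6,0],[0,0,-0.1],1],[[15,-9,0],[0,0,-0.15],1],[[20,-12,0],[0,0,-0.2],1],[[25,-15,0],[0,0,-0.3],1],[[30,-18,0],[0,0,-0.4],1],[[35,-20,0],[0,0,-0.45],1],[[40,-22,2],[0,0,-0.512],1],[[44,-23.5,4],[0,0,-0.512],1],[[47.7,-24.4,6],[0,0,-0.512],1]]'
python3 - <<'E'
from h import *
np.set_printoptions(precision=4,suppress=True)
s=status.read_state();p,d=snapshot("wrist");cv2.imwrite("pics/w1.png",p[:,:,::-1])
cm=camera_model("wrist");T=np.array(cm["tool_from_camera"]);w,x,y,z=s["tool_rot"];R=Rn.from_quat([x,y,z,w]).as_matrix()
Rc=(R@T[:3,:3]);tc=R@T[:3,3]+s["tcp_pos"];c2=dict(cm);c2["R"]=Rc.T;c2["t"]=-Rc.T@tc
print("cam",tc,"axis",Rc[:,2])
for l in ["handle","bushing","paddle","post_top","pawl"]:
    for m in mark_of(l,"wrist")[:1]:
        v,u=m["position"][0]*400,m["position"][1]*640;print(l,m["score"],u,v,world(c2,u,v,dep(d,u,v)) if 3<u<636 and 3<v<396 else 0,atz(c2,u,v,{"handle":.198,"paddle":.088,"post_top":.225}.get(l,.19)))
for r in regions_of("handle","wrist")[:1]:
    vs,us=np.nonzero(r["region"]);k=[i for i in range(len(us)) if d[vs[i],us[i]]>0][::5]
    W=np.array([world(c2,us[i],vs[i],d[vs[i],us[i]]) for i in k]);h=W[W[:,2]>.195];print(r["score"],len(h),h.min(0),h.max(0),np.median(h,0),np.linalg.svd(h-h.mean(0),full_matrices=False)[2][0])
E
```

```text
clock: 3.55
tcp_pos: [0.4797, 0.3299, 0.359]
tool_rot: [-0.0, 0.745, 0.667, 0.0]
contact_force: [-0.4, -0.5, 0.2]
width: 0.0918
grasp_force: 0.0
cam [0.4871 0.4078 0.517 ] axis [-0.0332 -0.2904 -0.9563]
handle 0.7 317.632 180.4 [0.4802 0.3318 0.2056] [0.48  0.33  0.198]
bushing 0.52 316.224 75.8 [0.4894 0.4272 0.1853] [0.4894 0.4269 0.19  ]
paddle 0.56 316.288 249.2 [0.4649 0.2049 0.0879] [0.4649 0.205  0.088 ]
0.57 202 [0.4691 0.3042 0.1958] [0.4898 0.3623 0.2069] [0.4798 0.3348 0.2044] [-0.1174 -0.9931  0.0054]
```

View pics/w1.png

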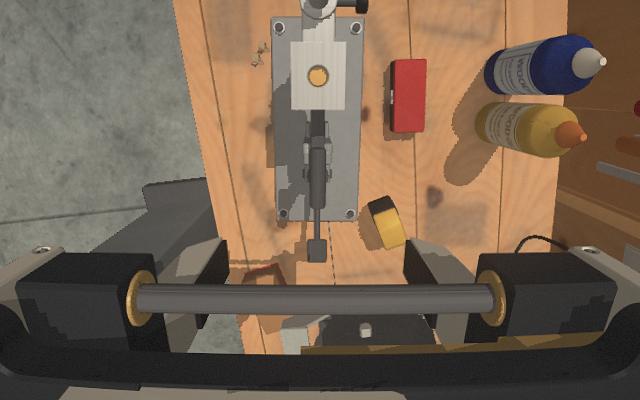

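The wrist picture shows the handle at (318,180), paddle at (317,249) and bushing at (318,76). All agree with the top view: handle (0.480, 0.332), stand yaw about -0.115. I'll descend and grip.

```bash
python3 -m jog '[[[0.1,0,4],[0,0,0],1],[[0.1,0,8],[0,0,0],1],[[0.1,0,12],[0,0,0],1],[[0.1,0,15],[0,0,0],1],[[0.1,0,17],[0,0,0],1],[[0.1,0,18],[0,0,0],1],[[0.1,0,18],[0,0,0],1]]'; python3 -m jog '[[[0,0,0],[0,0,0],0.4],[[0,0,0],[0,0,0],0.2],[[0,0,0],[0,0,0],0.1],[[0,0,0],[0,0,0],0],[[0,0,0],[0,0,0],0],[[0,0,0],[0,0,0],0],[[0,0,0],[0,0,0],0],[[0,0,0],[0,0,0],0]]' 55
```

```text
clock: 4.78
tcp_pos: [0.48, 0.3285, 0.1801]
tool_rot: [0.0, 0.746, 0.666, 0.0]
contact_force: [0.5, -0.8, -0.5]
width: 0.0914
grasp_force: 0.0
clock: 5.78
tcp_pos: [0.4804, 0.3291, 0.1798]
tool_rot: [0.0, 0.746, 0.666, 0.001]
contact_force: [15.9, -1.1, -5.5]
width: 0.0162
grasp_force: 8.3
```

```bash
python3 -m jog '[[[0,0.05,0],[0,0,0],0],[[0,0.1,0],[0,0,0],0],[[0,0.1,0],[0,0,0],0]]' 55;python3 -m jog '[[[0,0.05,0],[0,0,0],0],[[0,0.05,0],[0,0,0],0],[[0,0.05,0],[0,0,0],0]]' 55
```

```text
clock: 6.15
tcp_pos: [0.4811, 0.329, 0.1797]
tool_rot: [0.0, 0.746, 0.666, 0.0]
contact_force: [4.2, 0.4, -1.6]
width: 0.0147
grasp_force: 55.0
clock: 6.52
tcp_pos: [0.4811, 0.329, 0.1797]
tool_rot: [-0.0, 0.746, 0.666, -0.0]
contact_force: [1.9, -1.4, 0.1]
width: 0.0147
grasp_force: 55.0
```

```bash
cat > g.py <<'E'
import sys
from rig import status
s=status.read_state();f=s["contact_force"];print(round(s["clock"],2),"z %.1f"%(s["tcp_pos"][2]*1e3),"F",[round(float(v),1) for v in f],"w %.1f"%(s["width"]*1e3))
sys.exit(1 if -f[2]>float(sys.argv[1]) else 0)
E
J="python3 -m jog"; G="python3 g.py 18"
$J '[[[0,0,-0.1],[0,0,0],0]]'>/dev/null; $G && $J '[[[0,0,-0.1],[0,0,0],0]]'>/dev/null; $G && $J '[[[0,0,-0.1],[0,0,0],0]]'>/dev/null; $G && $J '[[[0,0,-0.1],[0,0,0],0]]'>/dev/null; $G && $J '[[[0,0,-0.1],[0,0,0],0]]'>/dev/null; $G && $J '[[[0,0,-0.1],[0,0,0],0]]'>/dev/null; $G && $J '[[[0,0,-0.1],[0,0,0],0]]'>/dev/null; $G && $J '[[[0,0,-0.1],[0,0,0],0]]'>/dev/null; $G && $J '[[[0,0,-0.1],[0,0,0],0]]'>/dev/null; $G && $J '[[[0,0,-0.1],[0,0,0],0]]'>/dev/null; $G && $J '[[[0,0,-0.1],[0,0,0],0]]'>/dev/null; $G && $J '[[[0,0,-0.1],[0,0,0],0]]'>/dev/null; $G
```

```text
6.65 z 180.2 F [4.8, 2.3, -8.5] w 14.7
6.78 z 181.2 F [4.0, 2.6, -9.3] w 14.2
6.9 z 182.3 F [4.9, 2.8, -9.5] w 14.7
7.03 z 183.5 F [3.2, 2.8, -9.9] w 14.4
7.15 z 184.6 F [3.4, 2.7, -9.9] w 14.6
7.28 z 185.6 F [3.5, 2.4, -10.5] w 14.4
7.4 z 186.8 F [2.9, 1.1, -7.9] w 14.7
7.53 z 188.0 F [2.7, 1.4, -6.2] w 14.8
7.65 z 189.1 F [1.9, 0.8, -5.0] w 14.5
7.78 z 189.8 F [3.2, 1.4, -8.6] w 14.5
7.9 z 190.6 F [3.2, 2.3, -8.0] w 14.2
8.03 z 191.5 F [2.5, 2.0, -9.4] w 14.5
```

```bash
J="python3 -m jog"; G="python3 g.py 13.5"
$J '[[[0,0,-0.1],[0,0,0],0]]'>/dev/null; $G && $J '[[[0,0,-0.1],[0,0,0],0]]'>/dev/null; $G && $J '[[[0,0,-0.1],[0,0,0],0]]'>/dev/null; $G && $J '[[[0,0,-0.1],[0,0,0],0]]'>/dev/null; $G && $J '[[[0,0,-0.1],[0,0,0],0]]'>/dev/null; $G && $J '[[[0,0,-0.1],[0,0,0],0]]'>/dev/null; $G && $J '[[[0,0,-0.1],[0,0,0],0]]'>/dev/null; $G && $J '[[[0,0,-0.1],[0,0,0],0]]'>/dev/null; $G && $J '[[[0,0,-0.1],[0,0,0],0]]'>/dev/null; $G && $J '[[[0,0,-0.1],[0,0,0],0]]'>/dev/null; $G && $J '[[[0,0,-0.1],[0,0,0],0]]'>/dev/null; $G && $J '[[[0,0,-0.1],[0,0,0],0]]'>/dev/null; $G && $J '[[[0,0,-0.1],[0,0,0],0]]'>/dev/null; $G && $J '[[[0,0,-0.1],[0,0,0],0]]'>/dev/null; $G
```

```text
8.15 z 192.6 F [2.9, 2.4, -10.1] w 14.6
8.28 z 193.6 F [1.7, 1.8, -10.1] w 14.6
8.4 z 194.7 F [2.5, 2.1, -9.7] w 14.9
8.53 z 195.8 F [2.4, 1.2, -7.6] w 14.3
8.65 z 197.0 F [0.9, 0.6, -6.7] w 14.4
8.78 z 198.1 F [0.8, 0.4, -5.5] w 14.7
8.9 z 198.7 F [2.0, 1.4, -7.0] w 14.7
9.03 z 199.4 F [2.1, 2.4, -11.9] w 14.7
9.15 z 200.3 F [3.2, 2.8, -13.6] w 14.5
9.15 z 200.3 F [3.2, 2.8, -13.6] w 14.5
9.15 z 200.3 F [3.2, 2.8, -13.6] w 14.5
9.15 z 200.3 F [3.2, 2.8, -13.6] w 14.5
9.15 z 200.3 F [3.2, 2.8, -13.6] w 14.5
9.15 z 200.3 F [3.2, 2.8, -13.6] w 14.5
```

Contact came at about z=199.4 on the tool (rail near 19 mm). I'll go on slowly while the bushing travels.

```bash
J="python3 -m jog"; G="python3 g.py 16"
$J '[[[0,0,-0.1],[0,0,0],0]]'>/dev/null; $G && $J '[[[0,0,-0.1],[0,0,0],0]]'>/dev/null && $G && $J '[[[0,0,-0.1],[0,0,0],0]]'>/dev/null && $G && $J '[[[0,0,-0.1],[0,0,0],0]]'>/dev/null && $G && $J '[[[0,0,-0.1],[0,0,0],0]]'>/dev/null && $G && $J '[[[0,0,-0.1],[0,0,0],0]]'>/dev/null && $G
```

```text
9.28 z 201.3 F [2.8, 3.7, -14.2] w 14.3
9.4 z 202.4 F [2.2, 2.9, -14.6] w 14.3
9.53 z 203.6 F [2.2, 4.5, -15.2] w 14.7
9.65 z 204.8 F [1.3, 2.9, -12.2] w 14.4
9.78 z 206.0 F [1.1, 1.3, -11.2] w 14.8
9.9 z 207.1 F [0.4, 2.1, -9.5] w 14.3
```

```bash
J="python3 -m jog"; G="python3 g.py 15.7"
$J '[[[0,0,-0.05],[0,0,0],0]]'>/dev/null; $G && $J '[[[0,0,-0.05],[0,0,0],0]]'>/dev/null && $G && $J '[[[0,0,-0.05],[0,0,0],0]]'>/dev/null && $G && $J '[[[0,0,-0.05],[0,0,0],0]]'>/dev/null && $G && $J '[[[0,0,-0.05],[0,0,0],0]]'>/dev/null && $G && $J '[[[0,0,-0.05],[0,0,0],0]]'>/dev/null && $G && $J '[[[0,0,-0.05],[0,0,0],0]]'>/dev/null && $G && $J '[[[0,0,-0.05],[0,0,0],0]]'>/dev/null && $G && $J '[[[0,0,-0.05],[0,0,0],0]]'>/dev/null && $G && $J '[[[0,0,-0.05],[0,0,0],0]]'>/dev/null && $G
```

```text
10.03 z 207.4 F [1.0, 2.3, -12.5] w 14.6
10.15 z 207.6 F [1.4, 3.5, -12.6] w 14.4
10.28 z 208.1 F [0.9, 3.1, -12.8] w 14.5
10.4 z 208.6 F [0.6, 2.3, -12.9] w 14.8
10.53 z 209.1 F [-0.5, 2.7, -12.1] w 14.1
10.65 z 209.6 F [1.3, 2.1, -12.4] w 14.7
10.78 z 210.2 F [0.9, 2.3, -12.1] w 14.5
10.9 z 210.7 F [0.6, 2.0, -11.9] w 14.5
11.03 z 211.2 F [0.9, 1.2, -13.1] w 14.5
11.15 z 211.7 F [-0.2, 1.5, -12.7] w 14.3
```

```bash
J="python3 -m jog"; G="python3 g.py 15.7"
$J '[[[0,0,-0.05],[0,0,0],0]]'>/dev/null; $G && $J '[[[0,0,-0.05],[0,0,0],0]]'>/dev/null && $G && $J '[[[0,0,-0.05],[0,0,0],0]]'>/dev/null && $G && $J '[[[0,0,-0.05],[0,0,0],0]]'>/dev/null && $G && $J '[[[0,0,-0.05],[0,0,0],0]]'>/dev/null && $G && $J '[[[0,0,-0.05],[0,0,0],0]]'>/dev/null && $G && $J '[[[0,0,-0.05],[0,0,0],0]]'>/dev/null && $G && $J '[[[0,0,-0.05],[0,0,0],0]]'>/dev/null && $G && $J '[[[0,0,-0.05],[0,0,0],0]]'>/dev/null && $G && $J '[[[0,0,-0.05],[0,0,0],0]]'>/dev/null && $G
```

```text
11.28 z 212.2 F [-0.1, 1.8, -12.6] w 14.5
11.4 z 212.6 F [0.3, 2.4, -14.1] w 14.6
11.53 z 213.0 F [1.1, 2.7, -15.0] w 14.6
11.65 z 213.5 F [0.4, 2.8, -16.0] w 14.6
```

The force has risen since z≈212.3, where the baseline should be falling, so the flange is on its stop. I'll add load in small steps.

```bash
J="python3 -m jog"; G="python3 g.py 18.5"
$J '[[[0,0,0],[0,0,0],0]]'>/dev/null; $G && $J '[[[0,0,-0.03],[0,0,0],0]]'>/dev/null && $G && $J '[[[0,0,-0.03],[0,0,0],0]]'>/dev/null && $G  && $J '[[[0,0,-0.03],[0,0,0],0]]'>/dev/null && $G && $J '[[[0,0,0],[0,0,0],0]]'>/dev/null && $G
```

```text
11.78 z 213.5 F [0.4, 3.1, -16.3] w 14.4
11.9 z 213.7 F [1.7, 3.0, -18.9] w 14.8
```

```bash
J="python3 -m jog"; G="python3 g.py 22"
$J '[[[0,0,0],[0,0,0],0]]'>/dev/null; $G && $J '[[[0,0,0],[0,0,0],0]]'>/dev/null && $G && $J '[[[0,0,-0.02],[0,0,0],0]]'>/dev/null && $G && $J '[[[0,0,0],[0,0,0],0]]'>/dev/null && $G
```

```text
12.03 z 213.8 F [1.1, 4.1, -19.0] w 14.0
12.15 z 213.8 F [1.1, 4.2, -18.1] w 14.6
12.28 z 214.1 F [1.7, 3.2, -19.1] w 14.6
12.4 z 214.2 F [1.2, 3.0, -18.8] w 14.6
```

```bash
J="python3 -m jog"; G="python3 g.py 21.5"
$J '[[[0,0,-0.03],[0,0,0],0]]'>/dev/null; $G && $J '[[[0,0,0],[0,0,0],0]]'>/dev/null && $G && $J '[[[0,0,-0.03],[0,0,0],0]]'>/dev/null && $G && $J '[[[0,0,0],[0,0,0],0],[[0,0,0],[0,0,0],0],[[0,0,0],[0,0,0],0],[[0,0,0],[0,0,0],0]]'>/dev/null && $G && $J '[[[0,0,0],[0,0,0],0],[[0,0,0],[0,0,0],0],[[0,0,0],[0,0,0],0],[[0,0,0],[0,0,0],0]]'>/dev/null && $G
```

```text
12.53 z 214.4 F [0.2, 4.6, -19.8] w 14.5
12.65 z 214.5 F [0.6, 3.2, -20.2] w 14.7
12.78 z 214.7 F [1.2, 4.3, -20.8] w 14.0
13.28 z 214.7 F [-0.6, 3.0, -20.6] w 14.9
13.78 z 214.8 F [0.3, 3.4, -21.8] w 14.6
```

```bash
J="python3 -m jog"; G="python3 g.py 40"
$J '[[[0,0,0],[0,0,0],0],[[0,0,0],[0,0,0],0],[[0,0,0],[0,0,0],0],[[0,0,0],[0,0,0],0]]'>/dev/null; $G; $J '[[[0,0,0.1],[0,0,0],0],[[0,0,0.2],[0,0,0],0],[[0,0,0.3],[0,0,0],0],[[0,0,0.4],[0,0,0],0],[[0,0,0.5],[0,0,0],0]]'>/dev/null; $G;  $J '[[[0,0,0.05],[0,0,0],0],[[0,0,0.1],[0,0,0],0]]' >/dev/null; $G;  $J '[[[0,0,0.05],[0,0,0],0],[[0,0,0.1],[0,0,0],0]]' >/dev/null; $G
```

```text
14.28 z 214.8 F [-0.3, 3.5, -19.7] w 14.2
14.9 z 210.6 F [-4.5, -1.5, -2.6] w 14.8
15.15 z 209.6 F [-4.8, -2.2, -3.4] w 14.7
15.4 z 208.6 F [-4.6, -1.6, -3.1] w 14.7
```

```bash
python3 -m jog '[[[0,0,0],[0,0,0],0.3],[[0,0,0],[0,0,0],0.6],[[0,0,0],[0,0,0],0.8],[[0,0,0],[0,0,0],0.8],[[0,0,-1],[0,0,0],0.8],[[0,0,-4],[0,0,0],0.8],[[0,0,-8],[0,0,0],0.8],[[0,0,-10],[0,0,0],0.5],[[0,0,-10],[0,0,0],0],[[0,0,-10],[0,0,0],0]]'
python3 - <<'E'
from h import *
np.set_printoptions(precision=4,suppress=True)
cm=camera_model("top");p,d=snapshot("top")
for l in ["paddle","handle"]:
    for m in mark_of(l,"top")[:1]:
        v,u=m["position"][0]*400,m["position"][1]*640;print(l,m["score"],u,v,world(cm,u,v,dep(d,u,v)))
p,d=snapshot("side");cv2.imwrite("pics/side2.png",cv2.resize(p[150:290,240:420,::-1],None,fx=4,fy=4,interpolation=2))
plan((.465,.204,.31,-.115),(.465,.204,.16,-.115),(.465,.204,.1,-.115),(.465,.204,.088,-.115))
E
```

```text
clock: 16.65
tcp_pos: [0.481, 0.3286, 0.3072]
tool_rot: [0.0, 0.746, 0.666, -0.0]
contact_force: [0.4, 0.3, -0.0]
width: 0.048
grasp_force: 0.0
t 16.85 p [0.481  0.3286 0.3069] toolY heading -0.112 F [0.27 0.14 0.02]
[-12.56  -0.19  -0.3 ] [-0.001  0.001  0.003]
[-12.54  -0.18  14.7 ] [-0.001  0.001  0.003]
[-12.54  -0.17  20.7 ] [-0.001  0.001  0.003]
[-12.53  -0.17  21.9 ] [-0.001  0.001  0.003]
```

View pics/side2.png

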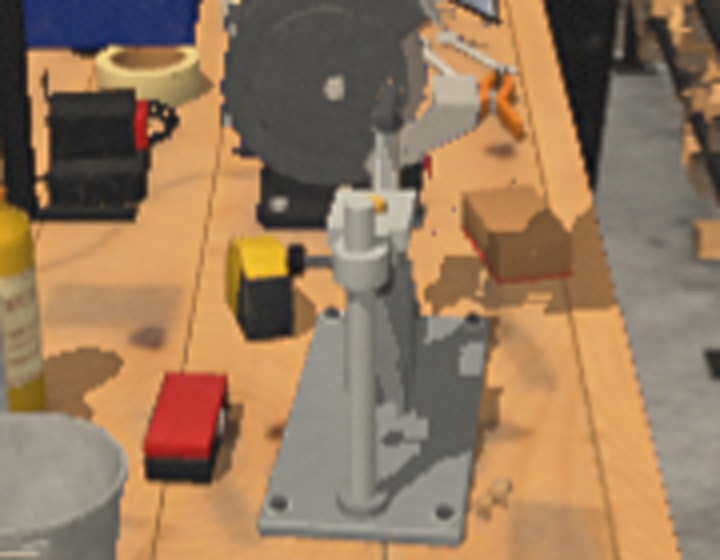

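The picture shows the rail up and the brass bushing's top now showing above the crosshead at (378,203). I'll tilt the tool back before going to the paddle so the wrist camera clears the raised handle and the grinder.

```bash
python3 -m jog '[[[-4,0.3,0],[0,0,0],0],[[-8,0.6,0],[-0.15,0,0],0],[[-12.5,0.8,0],[-0.3,0,0],0],[[-12.5,0.8,0],[-0.45,0,0],0],[[-12.5,0.8,2],[-0.5,0,0],0],[[-12.5,0.8,6],[-0.5,0,0],0],[[-12.5,0.8,10],[-0.5,0,0],0],[[-12.5,0.8,14],[-0.5,0,0],0],[[-12.5,0.8,17],[-0.5,0,0],0],[[-12.5,0.8,17],[-0.5,0,0],0]]'
python3 - <<'E'
from h import *
p,d=snapshot("side");cv2.imwrite("pics/side3.png",cv2.resize(p[100:280,220:440,::-1],None,fx=3.3,fy=3.3,interpolation=2))
s=status.read_state();w,x,y,z=s["tool_rot"];print(s["tcp_pos"],Rn.from_quat([x,y,z,w]).inv().apply([0,0,-.01])*100)
E
```

```text
clock: 18.1
tcp_pos: [0.4737, 0.2032, 0.1356]
tool_rot: [0.184, 0.722, 0.647, 0.163]
contact_force: [0.4, 1.1, -0.6]
width: 0.0008
grasp_force: 0.0
[0.47450876 0.20383317 0.13715554] [ 0.00150183 -0.47755561  0.87860024]
```

View pics/side3.png

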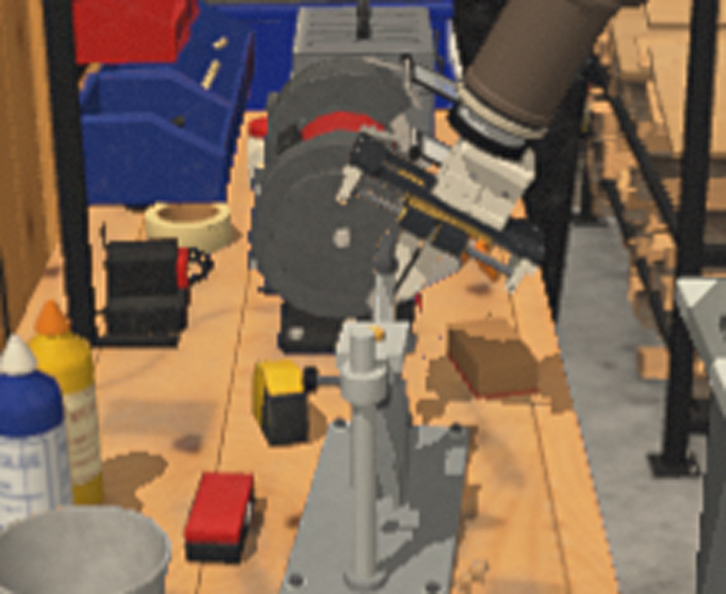

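The picture shows the gripper tilted behind the press, around (430,210), clear of the handle at (385,255) and of the grinder. I'll descend vertically under guard.

```bash
sed 's/-f\[2\]>/f[2]>/' g.py > gp.py; J="python3 -m jog"; G="python3 gp.py 7"
$J '[[[0,-0.48,0.88],[0,0,0],0],[[0,-0.96,1.76],[0,0,0],0],[[0,-1.44,2.64],[0,0,0],0],[[0,-1.44,2.64],[0,0,0],0]]'>/dev/null; $G && $J '[[[0,-0.14,0.26],[0,0,0],0]]'>/dev/null && $G && $J '[[[0,-0.14,0.26],[0,0,0],0]]'>/dev/null && $G && $J '[[[0,-0.14,0.26],[0,0,0],0]]'>/dev/null && $G && $J '[[[0,-0.14,0.26],[0,0,0],0]]'>/dev/null && $G && $J '[[[0,-0.14,0.26],[0,0,0],0]]'>/dev/null && $G && $J '[[[0,-0.14,0.26],[0,0,0],0]]'>/dev/null && $G && $J '[[[0,-0.14,0.26],[0,0,0],0]]'>/dev/null && $G
```

```text
18.65 z 108.8 F [-0.2, -0.4, 0.5] w 0.4
18.77 z 106.1 F [-0.8, -0.4, 0.5] w 0.4
18.9 z 102.5 F [-0.0, -0.0, -0.5] w 0.3
19.02 z 99.0 F [0.6, 0.1, 0.5] w 0.3
19.15 z 95.8 F [0.1, -0.1, -0.2] w 0.4
19.27 z 92.7 F [-0.2, -0.8, 0.1] w 0.5
19.4 z 89.8 F [-0.3, -0.7, 3.0] w 0.2
19.52 z 86.9 F [-0.7, -2.9, 3.9] w 0.5
```

Paddle contact at z≈90.5. I'll press on to about 21 mm down.

```bash
J="python3 -m jog"; G="python3 gp.py 8"
$J '[[[0,-0.14,0.26],[0,0,0],0]]'>/dev/null; $G && $J '[[[0,-0.14,0.26],[0,0,0],0]]'>/dev/null && $G && $J '[[[0,-0.14,0.26],[0,0,0],0]]'>/dev/null && $G && $J '[[[0,-0.14,0.26],[0,0,0],0]]'>/dev/null && $G && $J '[[[0,-0.14,0.26],[0,0,0],0]]'>/dev/null && $G && $J '[[[0,-0.14,0.26],[0,0,0],0]]'>/dev/null && $G && $J '[[[0,0,0],[0,0,0],0],[[0,0,0],[0,0,0],0],[[0,0,0],[0,0,0],0],[[0,0,0],[0,0,0],0],[[0,0,0],[0,0,0],0],[[0,0,0],[0,0,0],0],[[0,0,0],[0,0,0],0],[[0,0,0],[0,0,0],0]]'>/dev/null && $G
python3 - <<'E'
from h import *
p,d=snapshot("side");cv2.imwrite("pics/side4.png",cv2.resize(p[100:280,220:440,::-1],None,fx=3.3,fy=3.3,interpolation=2))
cm=camera_model("side")
for m in mark_of("handle","side")[:1]:
    v,u=m["position"][0]*400,m["position"][1]*640;print(m["score"],u,v,world(cm,u,v,dep(d,u,v)))
E
```

```text
19.65 z 84.0 F [-1.2, -3.7, 3.1] w 0.7
19.77 z 81.0 F [-0.4, -1.5, 2.3] w 0.1
19.9 z 78.0 F [0.4, -1.2, 1.1] w 0.6
20.02 z 75.0 F [-0.3, -2.5, 2.0] w 0.2
20.15 z 72.1 F [-0.2, -1.9, 2.3] w 0.0
20.27 z 69.1 F [-0.6, -2.8, 1.1] w 0.1
21.27 z 69.3 F [0.5, -2.1, 2.1] w 0.1
0.73 330.304 201.2 [0.49744255 0.49653823 0.2245222 ]
```

View pics/side4.png

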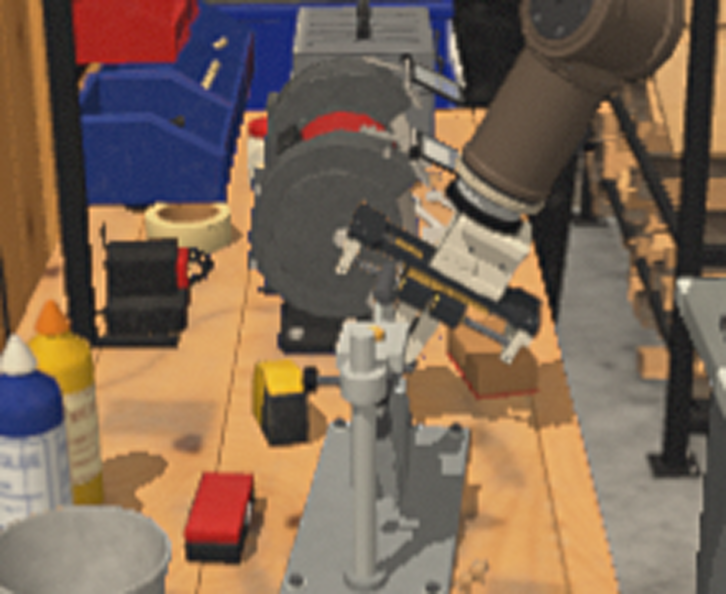

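The picture shows the handle top dropping from about (387,250) to (387,280). I'll hold 4 s more, slightly deeper, then release and compare with the first picture.

```bash
J="python3 -m jog"; G="python3 gp.py 12"
$J '[[[0,-0.1,0.18],[0,0,0],0],[[0,-0.1,0.18],[0,0,0],0]]'>/dev/null; $G; H='ten still rows follow'
$J '[[[0,0,0],[0,0,0],0],[[0,0,0],[0,0,0],0],[[0,0,0],[0,0,0],0],[[0,0,0],[0,0,0],0],[[0,0,0],[0,0,0],0],[[0,0,0],[0,0,0],0],[[0,0,0],[0,0,0],0],[[0,0,0],[0,0,0],0],[[0,0,0],[0,0,0],0],[[0,0,0],[0,0,0],0]]'>/dev/null
$J '[[[0,0,0],[0,0,0],0],[[0,0,0],[0,0,0],0],[[0,0,0],[0,0,0],0],[[0,0,0],[0,0,0],0],[[0,0,0],[0,0,0],0],[[0,0,0],[0,0,0],0],[[0,0,0],[0,0,0],0],[[0,0,0],[0,0,0],0],[[0,0,0],[0,0,0],0],[[0,0,0],[0,0,0],0]]'>/dev/null; $G
$J '[[[0,0.24,-0.44],[0,0,0],0],[[0,0.48,-0.88],[0,0,0],0],[[0,0.96,-1.76],[0,0,0],0],[[0,1.6,-2.9],[0,0,0],0],[[0,2.4,-4.4],[0,0,0],0],[[0,2.4,-8],[0,0,0],0],[[0,2.4,-12],[0,0,0],0],[[0,2.4,-16],[0,0,0],0],[[0,2.4,-20],[0,0,0],0],[[0,2.4,-20],[0,0,0],0]]'
python3 - <<'E'
from h import *
np.set_printoptions(precision=4,suppress=True)
p,d=snapshot("side");a=cv2.imread("pics/side0.png")[160:230,300:370];b=p[160:230,300:370,::-1]
cv2.imwrite("pics/cmp.png",cv2.resize(np.hstack([a,b]),None,fx=5,fy=5,interpolation=2))
p,d=snapshot("top");cm=camera_model("top")
for l in ["paddle","handle","tape_measure","bit_box","sanding_block"]:
    for m in mark_of(l,"top")[:1]:
        v,u=m["position"][0]*400,m["position"][1]*640;print(l,m["score"],u,v,world(cm,u,v,dep(d,u,v)))
E
```

```text
21.62 z 67.1 F [0.8, -2.6, 2.2] w 0.2
24.12 z 67.3 F [0.5, -1.6, 2.0] w 0.6
clock: 25.38
tcp_pos: [0.4009, 0.2141, 0.2574]
tool_rot: [0.185, 0.722, 0.646, 0.168]
contact_force: [0.7, -0.1, -0.4]
width: 0.0004
grasp_force: 0.0
handle 0.89 318.592 220.2 [0.479  0.3275 0.204 ]
tape_measure 0.61 357.824 195.68 [0.5706 0.2153 0.0664]
bit_box 0.86 297.216 184.32 [0.6147 0.3924 0.0332]
sanding_block 0.66 398.976 267.32 [0.3654 0.101  0.0358]
```

View pics/cmp.png

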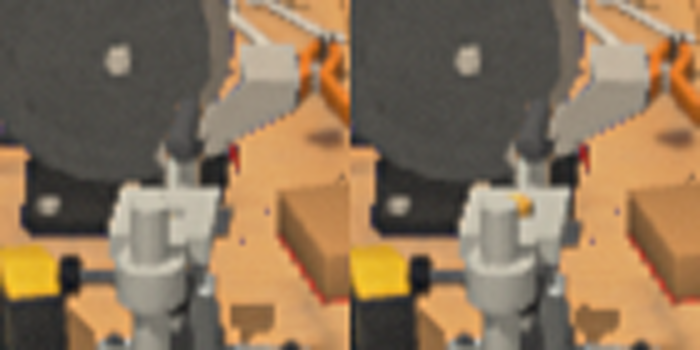

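The handle sits at the same height as at the start (row 140 in both halves) and its depth is unchanged at z=0.204. The bushing now shows above the crosshead at (520,203), and nothing else has moved.

```bash
python3 -c "
from rig import finish_job;print(finish_job())"
```

```text
the job is handed in; nothing more can be done
None
```

I handed the job in at about 25 s; no verdict came back. I held the bushing home for over a second with an estimated 15 N, and the pictures show it stayed up. The paddle push peaked at about 5 N, the rail is back at its starting height, and the three loose items are where they lay.

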